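# Send the test cell home under the load frame

### The job

With the fingertips, push the carriage by its upright end plate until it is fully home against its stop, so that the cell standing on it rides in under the loading ram. Then push the keeper bar round on its pivot until it lies squarely across behind the end plate. Grasp and lift nothing: the cell must ride standing on the carriage without slipping on it, and the loose ring, disc and cap nearby stay where they are.

Things in the scene. Friction and masses are not known exactly. Their poses are not given: they have to be found in the camera images.
- frame: The fixed load frame, blue-grey, on the bench. Its origin is on the bench under the loading ram; z up. Its bed is 40 mm high and runs from y = -330 to +110 mm, x = -130 to +130 mm. Two steel columns (28 mm thick) at x = -108 and +108 mm, y = 0, carry a crosshead (270 x 75 mm, undersides at 287 mm height, top at 343 mm); the ram hangs from it down to 178 mm. The carriage runs home along the frame's +y on two rails on the bed.
- push_face (a point): Centre of the outer face (facing the frame's -y) of the carriage's upright end plate. The plate is 120 mm wide along the frame's x, 10 mm thick, and stands from 50 to 105 mm above the bench; the point is at 85 mm height. Push it along the frame's +y.
- seat (a point): Point on the carriage plate's top (62 mm above the bench) on which the cell is centred, 170 mm ahead of the push face (along the frame's +y). The carriage is home when this point is straight above the frame's origin: there it meets a steel stop. It starts 70 to 120 mm short of that, moves along the frame's +y only, when pushed with about 3 N, and stays where it is left. The carriage plate is 120 mm wide and 12 mm thick.
- keeper (a joint): Angle of the steel keeper bar about its upright pivot, rad. 0: the bar trails from the pivot along the frame's -y, beside the carriage track; growing values swing its free end towards the frame's +x (anticlockwise from above); 1.571 is its stop, squarely across behind the end plate of the home carriage. Starts between -0.35 and 0.1, lower limit -0.6. The free end moves when pushed with about 1 N, and it stays where it is left.
- keeper_pivot (a point): Point on the keeper's pivot axis, fixed to the frame at x = -100, y = -178 mm of the frame, half-way up the bar (82 mm above the bench). The hub is 24 mm thick. The bar is 8 mm thick, upright, from 66 to 98 mm above the bench, and reaches 131 mm from the axis.
- keeper_tip (a point): Point on the axis of the upright black pin (12 mm thick, from 66 to 116 mm above the bench) at the free end of the keeper bar, 125 mm from the pivot; at half the bar's height (82 mm).
- cell_center (a point): Centre, half-way up its wall, of the round aluminium cell (108 mm across, wall 58 mm high, a 24 mm steel piston in the middle reaching 98 mm above its foot), 0.8 kg, standing loose on the carriage. z axis up.
- ring_mid (a point): Centre of a loose brass ring, 72 mm across, 22 mm high: leave alone.
- stone_mid (a point): Centre of a loose round porous disc, 60 mm across, 12 mm thick: leave alone.
- cap_mid (a point): Half-way up a loose steel loading cap, 60 mm across with a 22 mm stem, 40 mm high: leave alone.
There are look-alikes about, which are no part of the job. What is shaped like the part that bears cell_center but black or purple is not meant.

How it is judged:
On the way, in this order (a step that is already met when the one before it is completed fails the run):
1. the carriage is pushed fully home, the keeper still out of its way (y of seat in the frame of frame above -0.004 m and value of joint keeper below 0.9 rad), for 0.2 s.
2. the keeper is swung across behind the end plate (value of joint keeper above 1.45 rad and y of seat in the frame of frame above -0.004 m), for 0.2 s.
At the end, for the whole second after the job is handed in: Carriage within 4 mm of home, keeper within 0.12 rad (7 degrees) of its stop across the end plate, the cell upright and within 10 mm of its seat on the carriage, all at rest, ring, disc and cap within 15 mm of where they were (all of step 2 and horizontal distance between cell_center and seat below 0.01 m and angle between cell_center's own z axis and vertical below 0.05 rad and horizontal distance between cell_center and frame below 0.014 m and velocity of joint keeper between -0.05 and 0.05 rad/s and distance of each of ring_mid, stone_mid, cap_mid from where it was at the start of the episode below 0.015 m); the robot touches nothing.
It fails at once if the cell slips more than 10 mm on the carriage (horizontal distance between cell_center and seat above 0.01 m).
It fails at once if the cell is lifted (more than 8 mm) or tipped (z of cell_center in the frame of frame above 0.099 m or angle between cell_center's own z axis and vertical above 0.12 rad).
It fails at once if a loose ring, disc or cap is moved more than 15 mm (distance of any of ring_mid, stone_mid, cap_mid from where it was at the start of the episode above 0.015 m).
It also fails if it takes over 53 s, if anything falls off the work surface, if the arm or the gripper's body presses on something with over 40 N, if the wrist force passes 120 N, or if a joint passes its speed limit or range.

### The arm

A 6-joint arm with a two-finger parallel gripper is mounted at the origin on the work surface. World frame = base frame: x ahead of the robot, y to its left, z up, the work surface at z = 0. Lengths are in m, angles in rad, forces in N, time in s.
With the tool pointing down it reaches from about 0.225 to 0.725 m from the base axis. Payload 3.1 kg.
Tool frame: the origin (TCP) lies between the finger pads; the fingertips stand 11 mm ahead of it and the grasp point (between the pads) lies 8 mm behind it (manip.finger_overhang is the distance from the TCP to the fingertips, in m); z points along the fingers, x is the direction in which the jaws open and shut, and the axes are right-handed (so a half turn about z gives the same grasp; the last joint's range is limited). The gripper opens to 85 mm and grips with 20 to 120 N. Pads are 22 mm wide; open, the fingers measure 114 mm over their backs; the gripper's body (76 mm by 85 mm) begins 54 mm behind the grasp point. The pads swing forward as they close: fully open they stand 13 mm farther back than shut.
Start: joints at [1.051, 0.048, 0.099, 1.622, 0, 1.443], TCP at [0.2, 0.485, 0.242] pointing down, gripper open.
Joint ranges: [-2.91, 2.91], [-0.99, 1.94], [-1.21, 1.42], [-2.12, 2.29], [-1.49, 1.47], [-3.14, 3.14]. Speed limits (rad/s): [2.79, 2.79, 3.14, 3.14, 3.14, 3.14].

### API

Orientations are given as a unit quaternion [x, y, z, w].
In Python, from bench import observe, read_camera, manip gives the robot as it stands.
- The arm moves only by the tool apply_moves, never from a script. Its argument "moves" is one flat list of numbers, 5 for each row, row after row: the finger opening in mm, from 0 to 85.4, then the shift along the world's x, y, z each as a share of 0.25 m, from -1 to 1, then the turn about the world's z as a share of 90 degrees, from -1 to 1. A call has 1 to 5 rows; each row is the pose to reach, as a shift and turn from the pose commanded when the call began; what a row does not reach only later rows make up. A row lasts 1/10 s, in which the tool goes at most 50 mm and 8.59 degrees, less where a joint would pass 70% of its speed; a pose out of reach is approached as far as the arm can. A call with a number of a shift or a turn outside -1 to 1 is refused whole. A call with a gripper value outside its range is refused whole. The fingers move at their own pace and stop on an object; "grip_force" is the grip in N (left out, the last holds). Time passes only in rows, so rows that repeat a pose let the fingers close. It gives the time, the measured TCP pose, the force and the opening at its end, in the units of the state.
- observe(): the state, without advancing time (a new reading comes with each control period).
- read_camera(name): name is "scene" or "top" or "wrist"; returns a dict with "image" (384x512x3 uint8, red, green, blue), "range_z" (384x512 float32, m along the optical axis (not along the pixel's ray), 0 where there is no reading), "vertical_fov" (degrees; the focal length in pixels is half the picture's height over the tangent of half this angle, whatever the lens; pixels are square), "cx", "cy" (the principal point, pixels), "R" (3x3) and "t" (3): a world point X has camera coordinates R X + t. Camera axes: x right, y down, z forward; pixel columns grow to the right and rows downward; lengths in m; the calibration is good to about 2 mm. The wrist camera is an equidistant fisheye: a pixel r from the principal point sees the ray r / f radians off the axis. A picture is of the moment at which its call begins.
- manip.hand_in(): hands the job in, once; it reports no verdict.
The state is a dict: "t": time; "q": joint angles; "qd": joint speeds; "joint_torque": joint torques, N m; "tool_pos": TCP position; "ee_rot": TCP orientation; "wrist_force": force on the tool from outside, world axes, zero at the start; "torque": the same for the moment, N m; "gripper_width": finger opening in m.
Only numpy, scipy, OpenCV 4.12 (cv2) and the standard library are available. Lean on these libraries where they do the work, as an engineer would, in place of code of your own. Each camera call takes 0.05 s, during which the arm holds its last target.

## Working session

There is one attempt and no reset: what is moved stays moved. The work goes in short steps, Python scripts to look and compute and a tool call to move; the robot and the scene stay as the last step left them, time stands still between calls to the robot, and variables do not carry over. Pictures are saved under pics/ and viewed, and the job is handed in when it is done.

Besides the shell and the picture viewer there is one more tool, called after "Emit:" as name(argument=value, ...), one argument or row to a line, values as JSON. apply_moves: Moves the arm, as the interface text tells. Its arguments: {"type":"object","properties":{"moves":{"type":"array","items":{"type":"number"}},"grip_force":{"type":"number"}},"required":["moves"]}

```bash
ls; mkdir -p pics
cat > h.py <<'E'
import numpy as np, cv2
from bench import observe, read_camera, manip
def save(c,n): cv2.imwrite(f'pics/{n}.png',c['image'][:,:,::-1])
def pts(c):
    h,w=c['range_z'].shape; f=h/2/np.tan(np.radians(c['vertical_fov'])/2)
    u,v=np.meshgrid(np.arange(w),np.arange(h)); z=c['range_z']
    P=np.stack([(u-c['cx'])/f*z,(v-c['cy'])/f*z,z],-1)
    X=(P-np.array(c['t']))@np.array(c['R'])
    X[z==0]=np.nan
    return X
E
python3 - <<'E'
from h import *
import pickle
for n in ('scene','top','wrist'):
    c=read_camera(n); save(c,n+'0'); pickle.dump(c,open(n+'0.pkl','wb'))
    print(n,c['vertical_fov'],c['cx'],c['cy'],np.round(c['R'],3).tolist(),np.round(c['t'],3))
print(observe(), manip.finger_overhang)
E
```

```text
pics
scene 49.1798415955452 251.0463352619994 189.84297649684677 [[-0.252, 0.968, -0.012], [0.708, 0.175, -0.684], [-0.66, -0.181, -0.73]] [ 0.113 -0.363  1.31 ]
top 43.35870162289238 250.9420164103077 190.0198019657616 [[0.024, -1.0, -0.016], [-0.987, -0.021, -0.162], [0.161, 0.02, -0.987]] [0.045 0.582 1.112]
wrist 65.70646984690485 260.89441841987497 187.56577813709967 [[0.382, 0.924, -0.003], [0.886, -0.365, 0.286], [0.264, -0.112, -0.958]] [-0.522 -0.038  0.38 ]
{'t': 0.15, 'q': array([ 1.05123081e+00,  4.85714962e-02,  9.79594424e-02,  1.62199047e+00,
       -2.40055069e-05,  1.44301670e+00]), 'qd': array([-3.90419622e-04, -1.43896356e-03,  4.36140414e-03,  7.08522850e-05,
       -6.50984867e-04, -2.84988541e-04]), 'joint_torque': array([ 1.68857303e-03, -3.39258099e+01,  3.20424950e+01,  1.53962185e-02,
       -1.45842018e-04, -7.21940353e-06]), 'tool_pos': array([0.20024879, 0.48482211, 0.24139165]), 'ee_rot': array([ 8.31215508e-01,  5.55949605e-01, -8.03183228e-04,  4.13070422e-04]), 'wrist_force': array([-0.48945697, -0.32101443,  0.05501289]), 'torque': array([ 0.00343406,  0.02603248, -0.0377742 ]), 'gripper_width': 0.08519686516579934} 0.011
```

View pics/scene0.png

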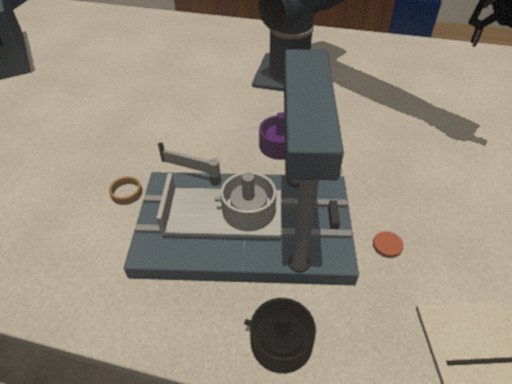

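View pics/top0.png

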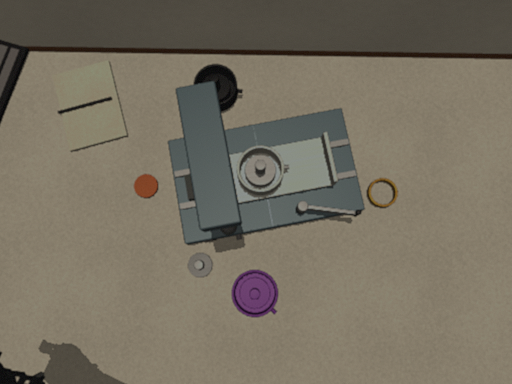

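View pics/wrist0.png

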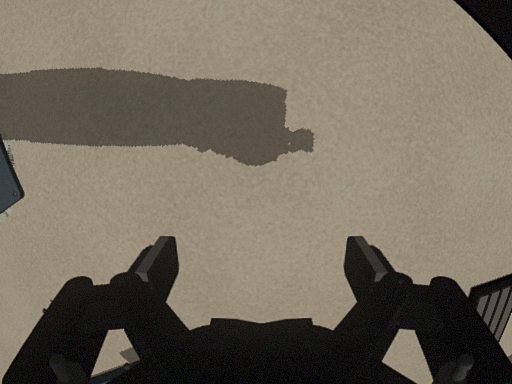

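The top view shows the frame with its crosshead at (208,155), the aluminium cell at (260,168), the end plate at (330,158), the keeper hub at (302,207) and its pin at (358,212). The ring is at (382,193), the red disc at (146,186) and the cap at (200,265). The black cell at (216,88) and the purple cell at (255,293) are the look-alikes. Next I'll measure from these views.

```bash
cat > m.py <<'E'
from h import *
def measure(tag):
  for n in ('top','scene'):
    c=read_camera(n); save(c,n+tag); X=pts(c); im=c['image'].astype(int)
    np.save(n+tag+'.npy',X)
    z=X[...,2]
    hsv=cv2.cvtColor(c['image'],cv2.COLOR_RGB2HSV)
    for nm,(u,v) in (dict(bed=(280,215),hub=(302,207),pin=(358,212),plate=(330,158),cell=(260,168),ring=(382,180),disc=(146,186),cap=(200,265),cross=(208,155),table=(450,300)) if n=='top' else dict(bed=(200,255),pin=(161,148),hub=(215,165),plate=(163,205),piston=(248,180),cellrim=(248,205),disc=(388,244),cross=(310,100))).items():
        print(n,nm,np.round(X[v,u],4),hsv[v,u],im[v,u])
measure('1')
E
python3 m.py
```

```text
top bed [ 0.5234 -0.0133  0.0353] [ 83  20 101] [ 93 101  99]
top hub [ 0.5353 -0.06    0.1025] [ 21  24 137] [137 133 124]
top pin [ 0.5251 -0.1839  0.1154] [ 8 23 44] [44 41 40]
top plate [ 0.6502 -0.1235  0.1038] [ 44  19 146] [141 146 135]
top cell [0.6116 0.037  0.1593] [ 20  21 143] [143 139 131]
top ring [ 0.6169 -0.2626  0.0214] [ 18 196  74] [74 51 17]
top disc [0.5913 0.3202 0.0105] [  9 178 129] [129  67  39]
top cap [0.4001 0.1742 0.0375] [ 30  20 140] [140 140 129]
top cross [0.5954 0.1313 0.3405] [83 24 95] [86 95 93]
top table [ 0.3318 -0.4253 -0.0019] [ 20  50 132] [132 123 106]
scene bed [ 0.7341 -0.0266  0.0403] [ 90  20 101] [ 93 101 101]
scene pin [ 0.5336 -0.1793  0.1084] [20 42 54] [54 51 45]
scene hub [ 0.548  -0.0521  0.0997] [ 21  30 109] [109 105  96]
scene plate [ 0.6841 -0.1119  0.1063] [ 22  29 166] [166 161 147]
scene piston [0.6312 0.0431 0.16  ] [ 10  28 138] [138 128 123]
scene cellrim [0.6424 0.0451 0.1033] [ 21  22 151] [151 147 138]
scene disc [0.5988 0.3246 0.0121] [  8 146 161] [161  93  69]
scene cross [0.6214 0.1394 0.3437] [ 97  33 100] [ 87  97 100]
```

Run:
```python
import cv2
for n,(x0,x1,y0,y1) in dict(top0=(240,400,90,250),scene0=(100,300,130,290)).items():
    i=cv2.imread(f'pics/{n}.png')[y0:y1,x0:x1]
    cv2.imwrite(f'pics/{n}crop.png',cv2.resize(i,None,fx=3.7,fy=3.7,interpolation=cv2.INTER_CUBIC))
```

```text
(no output)
```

View pics/top0crop.png

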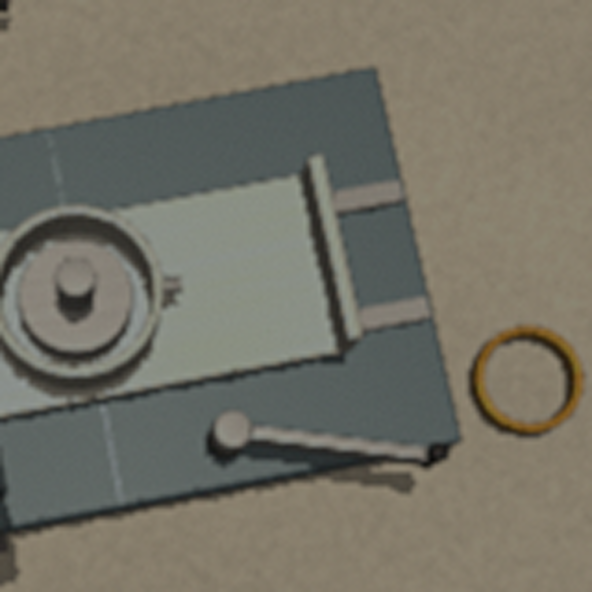

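View pics/scene0crop.png

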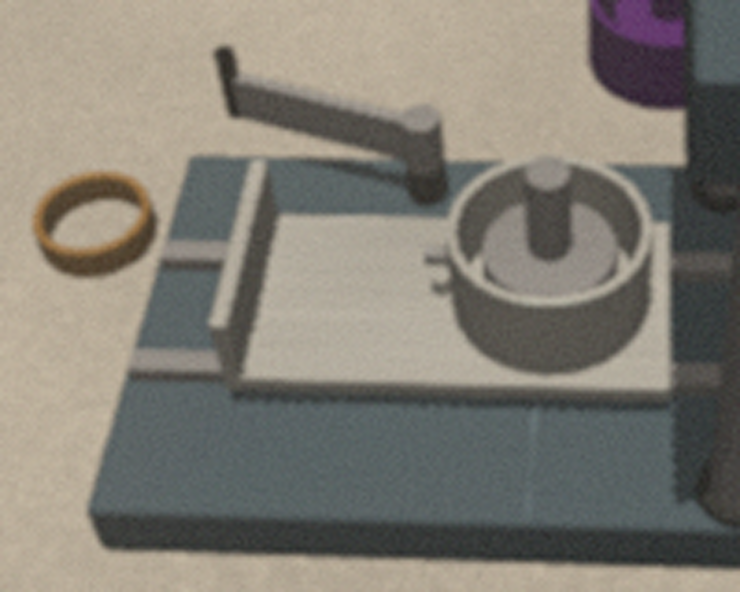

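The close crops confirm the choice: the bare aluminium cell stands on the carriage, the end plate is to its right, and the keeper has a black pin. Now the numbers: frame pose, seat, keeper angle.

```bash
cat > fit.py <<'E'
from h import *
import sys
tag=sys.argv[1]
from scipy.ndimage import median_filter
for n in ('top','scene'):
    X=np.load(n+tag+'.npy'); z=X[...,2]
    ok=np.isfinite(z)
    def grow(lo,hi,box):
        m=ok&(z>lo)&(z<hi)&(X[...,0]>box[0])&(X[...,0]<box[1])&(X[...,1]>box[2])&(X[...,1]<box[3])
        k,l,s,_=cv2.connectedComponentsWithStats(m.astype(np.uint8))
        i=1+np.argmax(s[1:,4]); return X[l==i]
    B=grow(.033,.055,(.4,.95,-.35,.4))
    r=cv2.minAreaRect(B[:,:2].astype(np.float32)); print(n,'bed',r,B[:,2].mean()); print(cv2.boxPoints(r))
    C=grow(.33,.36,(.4,.95,-.1,.4)); r=cv2.minAreaRect(C[:,:2].astype(np.float32)); print(n,'cross',r,C[:,2].mean())
    m=ok&(z>.097)&(z<.11)&(X[...,1]<-.06)&(X[...,0]>.57); P=X[m]; r=cv2.minAreaRect(P[:,:2].astype(np.float32)); print(n,'plate top',r,len(P))
    p=grow(.152,.168,(.5,.75,-.1,.13)); print(n,'piston',p.mean(0),len(p))
    m=ok&(z>.109)&(z<.12)&(X[...,1]<-.1)&(X[...,0]<.6); print(n,'pin',X[m].mean(0),m.sum())
    m=ok&(z>.085)&(z<.106)&(X[...,1]<-.03)&(X[...,0]<.575)&(X[...,0]>.45); r=cv2.minAreaRect(X[m][:,:2].astype(np.float32)); print(n,'bar',r,m.sum(),cv2.boxPoints(r).tolist())
E
python3 fit.py 1
```

```text
top bed ((0.6212868094444275, 0.027197450399398804), (0.260235995054245, 0.4399189054965973), 12.168803215026855) 0.038997179087368314
[[ 0.44772667  0.2147867 ]
 [ 0.54045826 -0.21524762]
 [ 0.79484695 -0.1603918 ]
 [ 0.70211536  0.26964253]]
top cross ((0.5987533926963806, 0.13438698649406433), (0.2702866196632385, 0.07515406608581543), 12.191519737243652) 0.34089243925899343
top plate top ((0.6540056467056274, -0.12291170656681061), (0.12006630003452301, 0.011436180211603642), 12.186120986938477) 238
top piston [0.61861926 0.03791582 0.15813237] 92
top pin [ 0.52505433 -0.1839456   0.1140919 ] 22
top bar ((0.5348966717720032, -0.1180693656206131), (0.13874001801013947, 0.023165306076407433), 86.97340393066406) 290 [[0.5196674466133118, -0.18673105537891388], [0.5428004860877991, -0.18795417249202728], [0.5501258969306946, -0.04940767586231232], [0.5269928574562073, -0.048184558749198914]]
scene bed ((0.623857855796814, 0.02970464527606964), (0.2618853747844696, 0.4403716027736664), 12.077534675598145) 0.04144585771929935
[[ 0.4497429   0.2176189 ]
 [ 0.5418842  -0.21300523]
 [ 0.7979728  -0.1582096 ]
 [ 0.7058315   0.2724145 ]]
scene cross ((0.6001860499382019, 0.13664017617702484), (0.2724044620990753, 0.07518685609102249), 12.057578086853027) 0.3423745265878116
scene plate top ((0.6558800935745239, -0.12046624720096588), (0.12146493792533875, 0.010433584451675415), 12.068951606750488) 285
scene piston [0.62333653 0.04095532 0.15894735] 126
scene pin [ 0.23734345 -0.68975412  0.11476729] 123
scene bar ((0.5322292447090149, -0.11594979465007782), (0.1415405571460724, 0.02436745911836624), 81.19850158691406) 463 [[0.5093603134155273, -0.184022456407547], [0.5334408283233643, -0.18775096535682678], [0.5550981760025024, -0.04787713289260864], [0.5310176610946655, -0.04414862394332886]]
```

Emit:
apply_moves(
  moves=[0,0.3,-0.9,0,-0.4,0,0.3,-0.9,0,-0.4,0,0.3,-0.9,0,-0.4,0,0.3,-0.9,0,-0.4,0,0.3,-0.9,0,-0.4],
  grip_force=40,
)

```text
t: 0.75
tool_pos: [0.2756, 0.2579, 0.2423]
ee_rot: [0.963, 0.27, 0.0, 0.0]
wrist_force: [0.7, 0.9, 0.2]
gripper_width: 0.0123
```

```bash
cat > fr.py <<'E'
from h import *
th=np.radians(12.12); O=np.array([.5996,.1357]); ex=np.array([np.cos(th),np.sin(th)]); ey=np.array([-ex[1],ex[0]])
def w(x,y): return O+x*ex+y*ey
def f(p): d=np.array(p[:2])-O; return np.array([d@ex,d@ey])
def st():
    s=observe(); q=s['ee_rot']; 
    from scipy.spatial.transform import Rotation as R
    M=R.from_quat(q).as_matrix()
    yaw=np.degrees(np.arctan2(M[1,0],M[0,0]))
    F=s['wrist_force']; print('t',s['t'],'pos',np.round(s['tool_pos'],4),'frame',np.round(f(s['tool_pos']),4),'yaw',round(yaw,2),'F_frame',np.round([F[:2]@ex,F[:2]@ey,F[2]],2),'q',np.round(s['q'],2),'w',round(s['gripper_width'],4))
    return s
def go(x,y,z=None):
    s=observe(); p=s['tool_pos']; t=w(x,y); 
    print('to',x,y,'shares',np.round((t-p[:2])/.25,3), None if z is None else round((z-p[2])/.25,3))
E
python3 - <<'E'
from fr import *
st()
for p in [(0.655,-.1217),(0.5255,-.1835),(.621,.0394)]: print(f(p))
d=f((.5255,-.1835))-[-.1,-.178]; print('keeper',np.arctan2(d[0],-d[1]),np.hypot(*d)); go(0,-.32,.24)
E
```

```text
t 0.75 pos [0.2756 0.2579 0.2423] frame [-0.2911  0.1875] yaw 31.34 F_frame [0.91 0.71 0.21] q [ 0.57 -0.34 -0.24  1.66 -0.    1.6 ] w 0.0123
[ 1.21466174e-04 -2.63294332e-01]
[-0.1394675  -0.29652701]
[ 0.00070386 -0.09864661]
keeper -0.3214353749534143 0.12492531849110858
to 0 -0.32 shares [ 1.565 -1.74 ] -0.009
```

Emit:
apply_moves(
  moves=[0,0.1,-0.2,0,-0.1,0,0.14,-0.4,0,-0.2,0,0.2,-0.6,0,-0.213,0,0.25,-0.8,0,-0.213,0,0.34,-1,0,-0.213],
)

```text
t: 1.25
tool_pos: [0.3544, 0.0222, 0.2427]
ee_rot: [0.994, 0.108, 0.001, 0.0]
wrist_force: [2.0, 0.2, 0.1]
gripper_width: 0.0001
```

Emit:
apply_moves(
  moves=[0,0.2,-0.2,0,0,0,0.4,-0.35,0,0,0,0.55,-0.5,0,0,0,0.7,-0.65,0,0,0,0.8,-0.75,0,0],
)

```text
t: 1.75
tool_pos: [0.5385, -0.148, 0.242]
ee_rot: [0.994, 0.108, 0.0, -0.0]
wrist_force: [0.8, -0.0, 1.2]
gripper_width: 0.0
```

Run:
```python
from fr import *
st();go(0,-.31,.082)
c=read_camera('scene');save(c,'s2')
```

```text
t 1.75 pos [ 0.5385 -0.148   0.242 ] frame [-0.1193 -0.2645] yaw 12.35 F_frame [ 0.78 -0.2   1.22] q [-0.39  0.14  0.19  1.63  0.    0.97] w 0.0
to 0 -0.31 shares [ 0.505 -0.078] -0.64
```

View pics/s2.png

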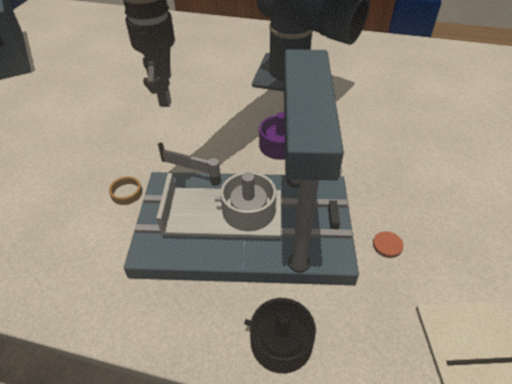

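The gripper is shut and at height at (160,80), and the scene is undisturbed. Next I move behind the plate and lower.

Emit:
apply_moves(
  moves=[0,0.2,-0.05,0,0,0,0.4,-0.08,0,0,0,0.5,-0.08,-0.1,0,0,0.5,-0.08,-0.3,0,0,0.5,-0.08,-0.5,0],
)

```text
t: 2.3
tool_pos: [0.6642, -0.1665, 0.1161]
ee_rot: [0.994, 0.108, 0.001, 0.001]
wrist_force: [0.7, 0.4, -0.1]
gripper_width: -0.0001
```

Emit:
apply_moves(
  moves=[0,0,0,-0.07,0,0,0,0,-0.13,0,0,0,0,-0.14,0],
)

```text
t: 2.6
tool_pos: [0.661, -0.1657, 0.0799]
ee_rot: [0.994, 0.108, -0.002, -0.001]
wrist_force: [-0.7, -0.5, -0.9]
gripper_width: -0.0002
```

Run:
```python
from fr import *
st();go(0,-.268-.011,.082)
for n in('scene','wrist'): c=read_camera(n);save(c,n[0]+'3')
```

```text
t 2.6 pos [ 0.661  -0.1657  0.0799] frame [-0.0033 -0.3076] yaw 12.39 F_frame [-0.74 -0.32 -0.88] q [-0.34  0.48  0.3   1.39 -0.    1.01] w -0.0002
to 0 -0.279 shares [-0.011  0.114] 0.008
```

View pics/s3.png

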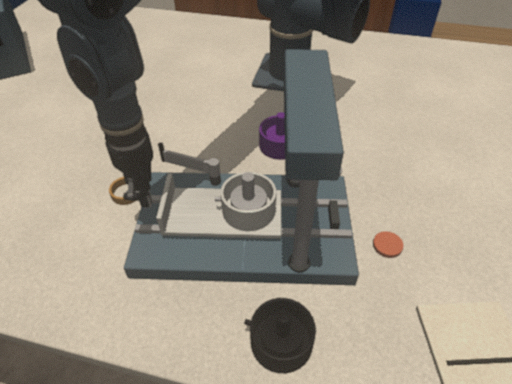

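View pics/w3.png

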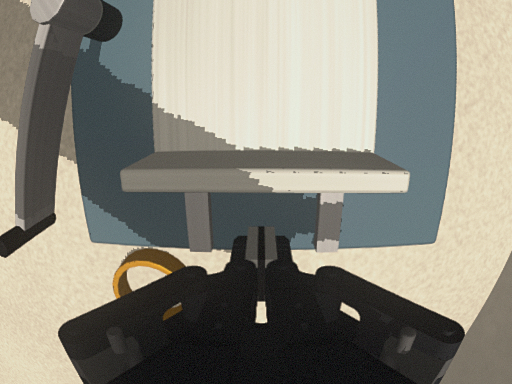

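The fingers stand in front of the plate's centre: plate at (265,180), fingertips at (262,240) in the wrist view. I'll approach along the frame's +y.

Emit:
apply_moves(
  moves=[0,0,0.02,0,0,0,-0.004,0.04,0,0,0,-0.008,0.06,0,0,0,-0.012,0.08,0,0,0,-0.014,0.09,0,0],
)

```text
t: 3.2
tool_pos: [0.6588, -0.143, 0.0828]
ee_rot: [0.994, 0.108, 0.0, 0.0]
wrist_force: [-0.4, 0.0, 0.1]
gripper_width: 0.0002
```

Emit:
apply_moves(
  moves=[0,-0.002,0.01,0,0,0,-0.004,0.02,0,0,0,-0.006,0.03,0,0,0,-0.008,0.04,0,0,0,-0.01,0.05,0,0],
)

```text
t: 3.7
tool_pos: [0.6563, -0.1318, 0.0823]
ee_rot: [0.994, 0.108, -0.0, 0.0]
wrist_force: [-0.1, -1.6, -0.4]
gripper_width: -0.0004
```

Run:
```python
from fr import *
st();go(0,-.181,.082)
```

```text
t 3.7 pos [ 0.6563 -0.1318  0.0823] frame [-0.0008 -0.2734] yaw 12.34 F_frame [-0.47 -1.56 -0.41] q [-0.3   0.44  0.25  1.38 -0.    1.06] w -0.0004
to 0 -0.181 shares [-0.075  0.362] -0.001
```

Emit:
apply_moves(
  moves=[0,-0.002,0.01,0,0,0,-0.004,0.022,0,0,0,-0.008,0.038,0,0,0,-0.012,0.056,0,0,0,-0.016,0.075,0,0],
)

```text
t: 4.2
tool_pos: [0.652, -0.1122, 0.0823]
ee_rot: [0.994, 0.108, -0.0, 0.0]
wrist_force: [-1.0, -2.9, -0.4]
gripper_width: 0.0002
```

Run:
```python
from fr import *
st();go(0,-.181,.082)
c=read_camera('scene');save(c,'s4')
c=read_camera('wrist');save(c,'w4')
```

```text
t 4.2 pos [ 0.652  -0.1122  0.0823] frame [-0.0008 -0.2534] yaw 12.38 F_frame [-1.6  -2.66 -0.43] q [-0.27  0.42  0.23  1.37 -0.    1.08] w 0.0002
to 0 -0.181 shares [-0.058  0.284] -0.001
```

View pics/s4.png

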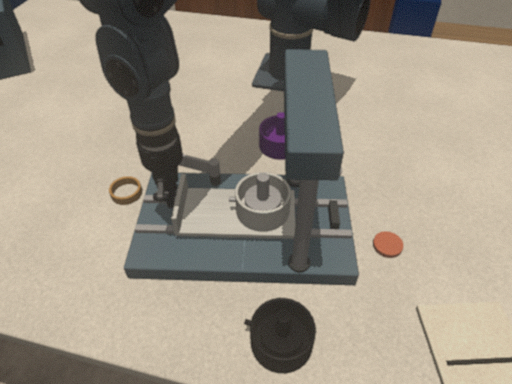

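View pics/w4.png

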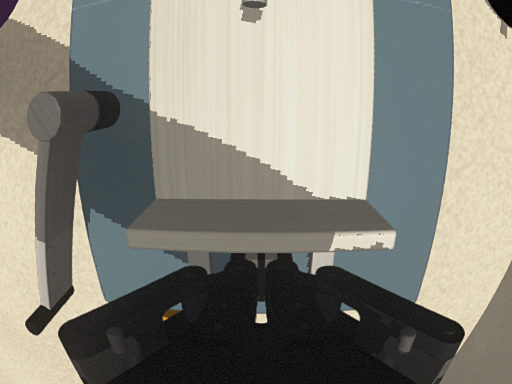

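The carriage is moving: end plate at (180,205) and the cell standing upright at (263,200), riding along. I'll continue with gentle ramps.

Emit:
apply_moves(
  moves=[0,-0.003,0.015,0,0,0,-0.008,0.035,0,0,0,-0.013,0.06,0,0,0,-0.018,0.085,0,0,0,-0.023,0.11,0,0],
)

```text
t: 4.8
tool_pos: [0.6464, -0.0844, 0.0823]
ee_rot: [0.994, 0.108, -0.0, 0.0]
wrist_force: [1.0, -3.0, -1.2]
gripper_width: 0.0
```

Emit:
apply_moves(
  moves=[0,-0.005,0.025,0,0,0,-0.01,0.05,0,0,0,-0.015,0.072,0,0,0,-0.02,0.09,0,0,0,-0.022,0.104,0,0],
)

```text
t: 5.3
tool_pos: [0.6408, -0.0585, 0.0823]
ee_rot: [0.994, 0.108, -0.0, -0.0]
wrist_force: [0.6, -2.8, -0.4]
gripper_width: -0.0
```

```bash
cat > cell.py <<'E'
from fr import *
import sys
c=read_camera('scene');save(c,sys.argv[1]); X=pts(c); z=X[...,2]
hsv=cv2.cvtColor(c['image'],cv2.COLOR_RGB2HSV)
F=(X[...,:2]-O)@np.stack([ex,ey],1)
a=(np.abs(F[...,0])<.03)&(F[...,1]>-.16)&(F[...,1]<.05)
m=a&(z>.152)&(z<.168); print('piston top mean frame (biased +0.0025x)',F[m].mean(0),m.sum())
b=(np.abs(F[...,0])<.07)&(F[...,1]>-.16)&(F[...,1]<.08)&(z>.115)&(z<.125); r=cv2.minEnclosingCircle(F[b].astype(np.float32)); print('rim circ',r,b.sum())
m=(np.abs(F[...,0])<.058)&(F[...,1]<-.1)&(F[...,1]>-.3)&(z>.102)&(z<.108)&(hsv[...,2]>70); print('plate y range',np.percentile(F[m][:,1],[2,50,98]) if m.any() else None,m.sum())
st()
E
python3 cell.py s5
```

```text
piston top mean frame (biased +0.0025x) [ 0.00937837 -0.01519387] 62
rim circ ((0.0015664251986891031, -0.015106907114386559), 0.05442168191075325) 358
plate y range [-0.18470349 -0.17921585 -0.17475772] 227
t 5.35 pos [ 0.6407 -0.0577  0.0823] frame [-0.0004 -0.1977] yaw 12.43 F_frame [ 0.08 -0.98  0.05] q [-0.19  0.38  0.16  1.36  0.    1.16] w 0.0001
```

View pics/s5.png

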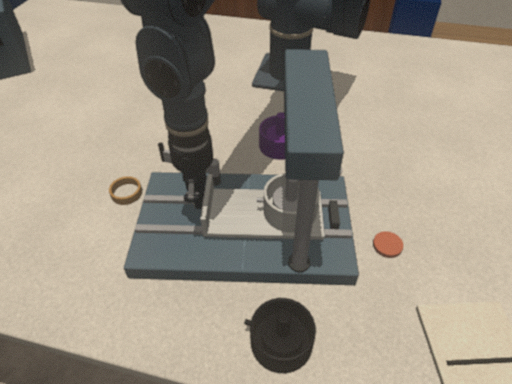

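The cell is still centred: seat about 15 mm short and rim centre at -15 mm in the frame. I'll push slowly onto the stop.

Emit:
apply_moves(
  moves=[0,-0.002,0.01,0,0,0,-0.004,0.02,0,0,0,-0.006,0.03,0,0,0,-0.0075,0.037,0,0,0,-0.009,0.043,0,0],
)

```text
t: 5.85
tool_pos: [0.6386, -0.0482, 0.0823]
ee_rot: [0.994, 0.108, -0.0, 0.0]
wrist_force: [0.3, -3.5, -1.1]
gripper_width: 0.0001
```

Emit:
apply_moves(
  moves=[0,-0.001,0.005,0,0,0,-0.002,0.01,0,0,0,-0.003,0.014,0,0],
)

```text
t: 6.15
tool_pos: [0.6379, -0.0447, 0.0823]
ee_rot: [0.994, 0.108, -0.0, -0.0]
wrist_force: [-0.1, -2.6, 0.5]
gripper_width: 0.0001
```

```bash
python3 cell.py s6
```

```text
piston top mean frame (biased +0.0025x) [ 0.00824454 -0.00738771] 27
rim circ ((0.0012408599723130465, -0.001468166126869619), 0.05480172857642174) 370
plate y range [-0.17026707 -0.16527418 -0.16071912] 228
t 6.2 pos [ 0.6379 -0.0445  0.0823] frame [-0.0004 -0.1842] yaw 12.39 F_frame [-1.27 -1.98 -0.22] q [-0.17  0.37  0.15  1.35  0.    1.18] w 0.0001
```

Emit:
apply_moves(
  moves=[0,-0.001,0.004,0,0,0,-0.0015,0.008,0,0,0,-0.0025,0.012,0,0],
)

```text
t: 6.5
tool_pos: [0.6375, -0.0428, 0.0824]
ee_rot: [0.994, 0.108, -0.0, 0.001]
wrist_force: [-0.0, -7.6, -1.0]
gripper_width: 0.0006
```

```bash
python3 -c "
from fr import *
st()"
```

```text
t 6.5 pos [ 0.6375 -0.0428  0.0824] frame [-0.0004 -0.1825] yaw 12.35 F_frame [-1.64 -7.43 -0.96] q [-0.17  0.36  0.15  1.35 -0.    1.18] w 0.0006
```

Force is rising, so this is the stop. One more small press to confirm.

Emit:
apply_moves(
  moves=[0,-0.001,0.005,0,0,0,-0.002,0.008,0,0,0,-0.002,0.008,0,0],
)

```text
t: 6.8
tool_pos: [0.6375, -0.0429, 0.0824]
ee_rot: [0.994, 0.107, 0.0, 0.003]
wrist_force: [1.5, -10.0, -1.7]
gripper_width: 0.0001
```

```bash
python3 cell.py s7
```

```text
piston top mean frame (biased +0.0025x) [ 0.00791861 -0.00641739] 20
rim circ ((0.0007553927134722471, 0.000485388794913888), 0.05454547330737114) 367
plate y range [-0.16851104 -0.16334086 -0.15883928] 223
t 6.85 pos [ 0.6375 -0.0428  0.0824] frame [-0.0004 -0.1825] yaw 12.27 F_frame [ -0.67 -10.01  -1.  ] q [-0.17  0.36  0.15  1.35 -0.01  1.19] w 0.0
```

View pics/s7.png

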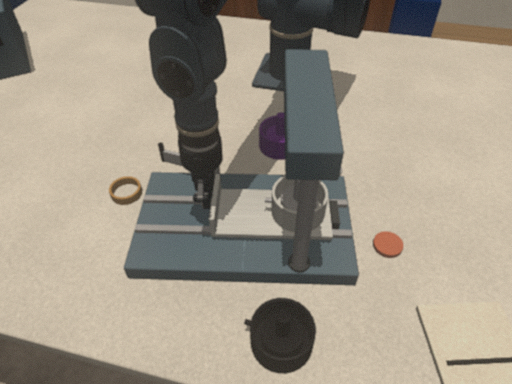

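The carriage is home. The TCP has stalled at 10 N against the stop, and the cell rim centre is at (0.8, 0.5) mm from the frame origin. I'll back off, rise, and cross over to the keeper's outer side.

Emit:
apply_moves(
  moves=[0,0.01,-0.05,0,0,0,0.03,-0.12,0,0,0,0.05,-0.235,0,0,0,0.05,-0.235,0.16,0,0,0.05,-0.235,0.32,0],
)

```text
t: 7.35
tool_pos: [0.6484, -0.0995, 0.1606]
ee_rot: [0.994, 0.107, -0.002, -0.002]
wrist_force: [0.8, -0.1, 1.1]
gripper_width: -0.0
```

Emit:
apply_moves(
  moves=[0,0,0,0,0,0,-0.2,-0.1,0,0,0,-0.4,-0.2,0,0,0,-0.6,-0.3,0,0,0,-0.7,-0.32,0,0],
)

```text
t: 7.85
tool_pos: [0.473, -0.1798, 0.1621]
ee_rot: [0.994, 0.108, 0.0, -0.0]
wrist_force: [-0.2, -0.1, 1.0]
gripper_width: 0.0
```

```bash
python3 cell.py s8
python3 - <<'E'
from fr import *
go(-.185,-.285,.084)
c=read_camera('wrist');save(c,'w8')
c=read_camera('top');save(c,'t8');np.save('top8.npy',pts(c));c=read_camera('scene');np.save('scene8.npy',pts(c))
E
```

```text
piston top mean frame (biased +0.0025x) [ 0.00805075 -0.00642929] 20
rim circ ((0.0012204423546791077, 2.7952593882218935e-05), 0.05544326454401016) 372
plate y range [-0.16846161 -0.16340972 -0.15886343] 223
t 7.9 pos [ 0.4658 -0.1796  0.1605] frame [-0.197  -0.2802] yaw 12.19 F_frame [-4.66  2.3  -1.  ] q [-0.5  -0.01 -0.12  1.47 -0.    0.86] w -0.0
to -0.185 -0.285 shares [ 0.051 -0.009] -0.306
```

View pics/w8.png

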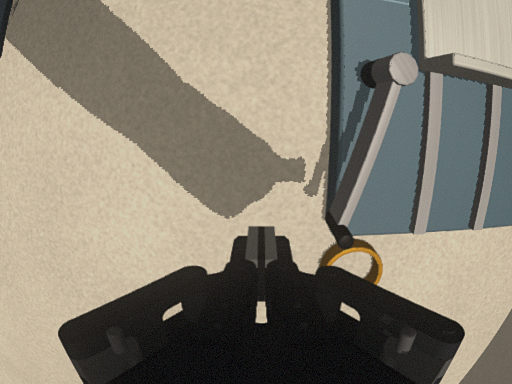

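View pics/t8.png

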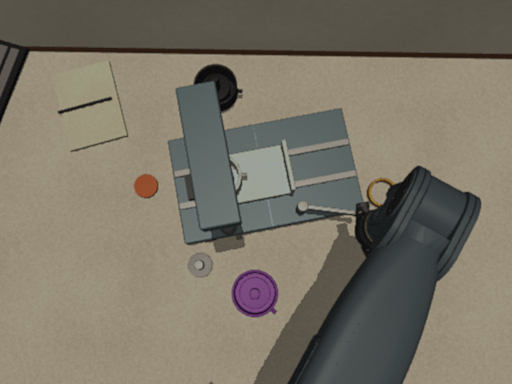

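View pics/s8.png

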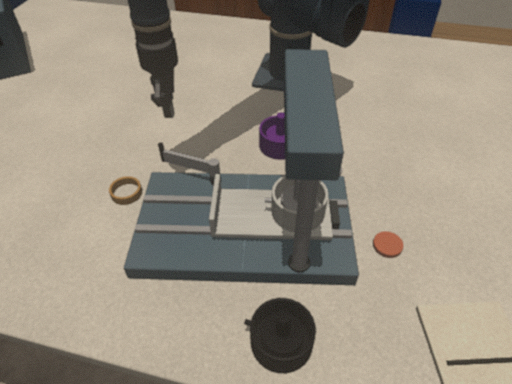

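The carriage and cell stayed home and the keeper is untouched (pin at (161,148) in the scene view). The arm is settled left of the bar. I'll compute the waypoints for the sweep.

Run:
```python
from fr import *
st()
P=np.array([-.1,-.178]); a,b=.015,.0125
def c(t,r=.088):
    t=np.radians(t); d=np.array([np.sin(t),-np.cos(t)]); n=np.array([np.cos(t),np.sin(t)])
    return P+r*d-.004*n-[a,b]
L=[(-.188,-.272)]+[tuple(c(t)) for t in range(0,91,10)]
for p in L: print(np.round(p,4),'world',np.round(w(*p),4))
go(-.188,-.272,.093)
```

```text
t 8.05 pos [ 0.4742 -0.179   0.1623] frame [-0.1887 -0.2813] yaw 12.29 F_frame [ 1.48 -0.47  0.18] q [-0.49 -0.   -0.11  1.46  0.    0.86] w -0.0002
[-0.188 -0.272] world [ 0.4729 -0.1697]
[-0.119  -0.2785] world [ 0.5417 -0.1616]
[-0.1037 -0.2779] world [ 0.5566 -0.1577]
[-0.0887 -0.2746] world [ 0.5706 -0.1514]
[-0.0745 -0.2687] world [ 0.5832 -0.1427]
[-0.0615 -0.2605] world [ 0.5942 -0.1319]
[-0.0502 -0.2501] world [ 0.6031 -0.1194]
[-0.0408 -0.238 ] world [ 0.6097 -0.1055]
[-0.0337 -0.2244] world [ 0.6138 -0.0907]
[-0.029  -0.2097] world [ 0.6152 -0.0754]
[-0.027  -0.1945] world [ 0.614  -0.0601]
to -0.188 -0.272 shares [-0.005  0.037] -0.277
```

Emit:
apply_moves(
  moves=[0,0,0.03,0,0,0,0,0.03,-0.15,0,0,0,0.03,-0.27,0,0,0,0.03,-0.277,0,0,0,0.03,-0.277,0],
)

```text
t: 8.55
tool_pos: [0.4749, -0.1701, 0.0927]
ee_rot: [0.994, 0.109, -0.001, -0.001]
wrist_force: [-0.1, -1.2, 1.1]
gripper_width: 0.0001
```

Emit:
apply_moves(
  moves=[0,0.05,0.008,0,0,0,0.1,0.016,0,0,0,0.13,0.02,0,0,0,0.15,0.024,0,0,0,0.17,0.026,0,0],
)

```text
t: 9.05
tool_pos: [0.5178, -0.1647, 0.094]
ee_rot: [0.994, 0.108, 0.0, 0.0]
wrist_force: [-0.3, -0.5, 1.4]
gripper_width: -0.0001
```

Emit:
apply_moves(
  moves=[0,0.02,0.003,0,0,0,0.04,0.006,0,0,0,0.06,0.009,0,0,0,0.08,0.012,0,0,0,0.1,0.015,0,0],
)

```text
t: 9.55
tool_pos: [0.5422, -0.1608, 0.0929]
ee_rot: [0.994, 0.108, -0.0, 0.0]
wrist_force: [0.8, -0.5, -0.0]
gripper_width: 0.0002
```

```bash
python3 cell.py s9
python3 - <<'E'
from fr import *
c=read_camera('wrist');save(c,'w9')
E
```

```text
piston top mean frame (biased +0.0025x) [ 0.00743498 -0.00669459] 23
rim circ ((0.0009946931386366487, 0.0004612274351529777), 0.05494200810790062) 361
plate y range [-0.16855483 -0.16341839 -0.1587397 ] 225
t 9.6 pos [ 0.543  -0.1606  0.093 ] frame [-0.1176 -0.2778] yaw 12.39 F_frame [ 0.72 -0.27 -0.6 ] q [-0.41  0.17 -0.06  1.33  0.    0.95] w -0.0
```

View pics/s9.png

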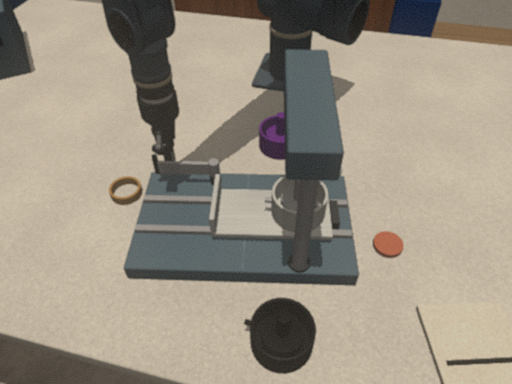

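View pics/w9.png

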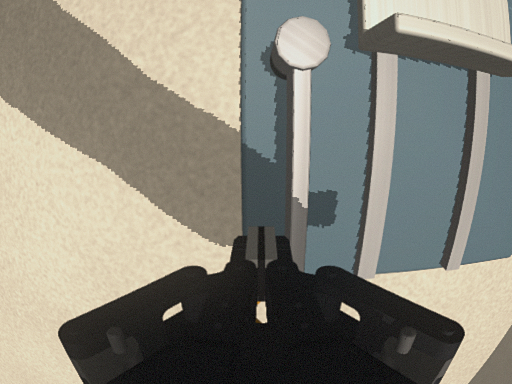

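The keeper bar is now at about 0 rad: it hangs straight down at (300,160) in the wrist view, with the fingers beside it. I'll sweep it round.

Emit:
apply_moves(
  moves=[0,0.028,0.005,0,0,0,0.056,0.012,0,0,0,0.084,0.024,0,0,0,0.112,0.037,0,0,0,0.138,0.055,0,0],
)

```text
t: 10.15
tool_pos: [0.5771, -0.147, 0.093]
ee_rot: [0.994, 0.108, 0.0, 0.0]
wrist_force: [-0.0, -0.7, -0.5]
gripper_width: 0.0002
```

Emit:
apply_moves(
  moves=[0,0.025,0.017,0,0,0,0.047,0.038,0,0,0,0.069,0.06,0,0,0,0.087,0.085,0,0,0,0.105,0.11,0,0],
)

```text
t: 10.65
tool_pos: [0.6034, -0.1192, 0.0933]
ee_rot: [0.994, 0.108, 0.0, 0.0]
wrist_force: [-0.3, -1.7, -0.6]
gripper_width: -0.0003
```

```bash
python3 cell.py s10
python3 - <<'E'
from fr import *
c=read_camera('wrist');save(c,'w10')
for p in [(.6067,-.1125),(.6097,-.1055),(.612,-.098),(.6138,-.0907),(.6145,-.083),(.6152,-.0754),(.614,-.0601)]: print(np.round((np.array(p)-observe()['tool_pos'][:2])/.25,3))
E
```

```text
piston top mean frame (biased +0.0025x) [ 0.00775299 -0.00661069] 20
rim circ ((0.0019256367813795805, 0.0011078231036663055), 0.05437326803803444) 369
plate y range [-0.23630992 -0.16342384 -0.15873051] 236
t 10.7 pos [ 0.604  -0.1179  0.0933] frame [-0.049  -0.2489] yaw 12.45 F_frame [ 0.85 -0.24 -0.36] q [-0.3   0.3   0.09  1.36  0.    1.05] w 0.0005
[0.013 0.023]
[0.025 0.051]
[0.034 0.081]
[0.042 0.11 ]
[0.044 0.141]
[0.047 0.171]
[0.042 0.232]
```

View pics/w10.png

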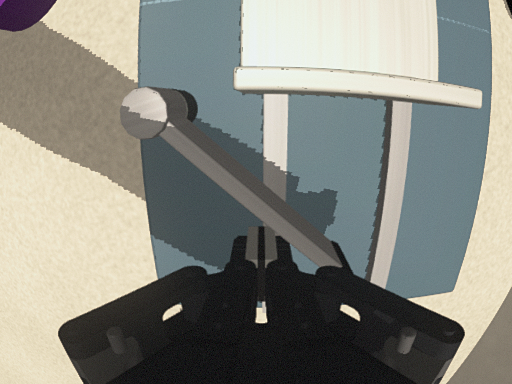

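The bar is at about 50°, with the corner of the fingers on its trailing face. Continuing.

Emit:
apply_moves(
  moves=[0,0.013,0.023,0,0,0,0.025,0.05,0,0,0,0.034,0.08,0,0,0,0.042,0.11,0,0,0,0.044,0.135,0,0],
)

```text
t: 11.25
tool_pos: [0.6142, -0.0851, 0.0933]
ee_rot: [0.994, 0.108, 0.0, 0.0]
wrist_force: [0.8, -1.4, 1.1]
gripper_width: -0.0004
```

Emit:
apply_moves(
  moves=[0,0.002,0.02,0,0,0,0.003,0.04,0,0,0,0.001,0.055,0,0,0,-0.001,0.07,0,0,0,-0.002,0.08,0,0],
)

```text
t: 11.75
tool_pos: [0.6131, -0.0654, 0.0931]
ee_rot: [0.994, 0.108, 0.0, -0.0]
wrist_force: [0.8, -0.8, 0.3]
gripper_width: -0.0001
```

```bash
python3 cell.py s11
python3 - <<'E'
from fr import *
c=read_camera('wrist');save(c,'w11')
E
```

```text
piston top mean frame (biased +0.0025x) [ 0.00749499 -0.0068601 ] 20
rim circ ((0.001287620747461915, 0.0009474926628172398), 0.05473753809928894) 370
plate y range [-0.16873141 -0.16343079 -0.15883949] 228
t 11.8 pos [ 0.613  -0.065   0.0931] frame [-0.029  -0.1991] yaw 12.41 F_frame [ 0.36 -1.28  0.29] q [-0.21  0.3   0.09  1.36  0.    1.14] w 0.0001
```

View pics/w11.png

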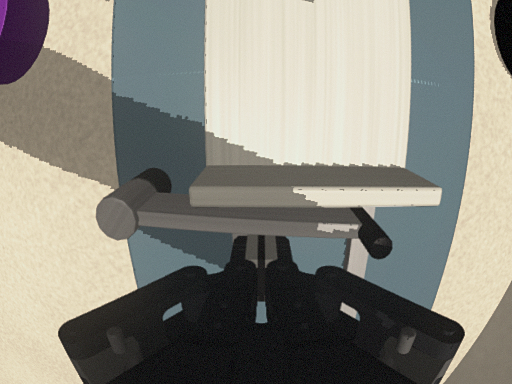

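The bar is nearly across: pin at (378,242) and bar at (250,215). The last millimetres go slowly, until it meets its stop.

Emit:
apply_moves(
  moves=[0,-0.001,0.006,0,0,0,-0.002,0.012,0,0,0,-0.004,0.018,0,0],
)

```text
t: 12.15
tool_pos: [0.6122, -0.0614, 0.0929]
ee_rot: [0.994, 0.108, -0.0, 0.0]
wrist_force: [0.9, -0.8, -1.2]
gripper_width: -0.0002
```

Emit:
apply_moves(
  moves=[0,-0.001,0.005,0,0,0,-0.002,0.009,0,0,0,-0.002,0.009,0,0],
)

```text
t: 12.45
tool_pos: [0.612, -0.0605, 0.093]
ee_rot: [0.994, 0.107, 0.0, 0.002]
wrist_force: [2.4, -4.3, -1.1]
gripper_width: -0.0004
```

```bash
python3 -c "
from fr import *
st()"
```

```text
t 12.45 pos [ 0.612  -0.0605  0.093 ] frame [-0.0291 -0.1945] yaw 12.33 F_frame [ 1.43 -4.68 -1.11] q [-0.21  0.3   0.08  1.36 -0.    1.15] w -0.0004
```

Emit:
apply_moves(
  moves=[0,-0.001,0.005,0,0,0,-0.002,0.01,0,0,0,-0.002,0.01,0,0],
)

```text
t: 12.75
tool_pos: [0.612, -0.0604, 0.0931]
ee_rot: [0.994, 0.107, 0.0, 0.004]
wrist_force: [2.6, -9.1, -2.2]
gripper_width: -0.0001
```

```bash
python3 -c "
from fr import *
st()
c=read_camera('wrist');save(c,'w12')"
```

```text
t 12.75 pos [ 0.612  -0.0604  0.0931] frame [-0.0291 -0.1944] yaw 12.25 F_frame [ 0.65 -9.4  -2.24] q [-0.2   0.3   0.08  1.35 -0.01  1.15] w -0.0001
```

View pics/w12.png

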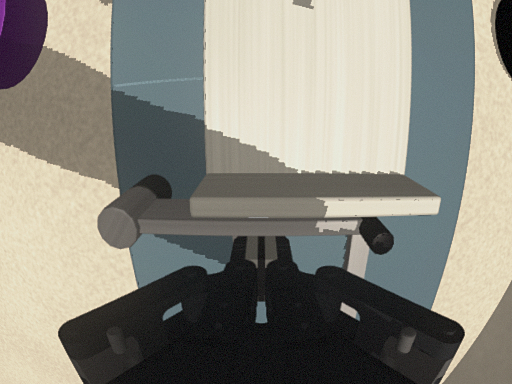

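The keeper is on its stop: the TCP has stalled at 9 N and the bar lies parallel to the plate. I'll retract straight back, rise, and check.

Emit:
apply_moves(
  moves=[0,0.01,-0.04,0,0,0,0.025,-0.12,0,0,0,0.05,-0.24,0,0,0,0.05,-0.24,0.15,0,0,0.05,-0.24,0.35,0],
)

```text
t: 13.3
tool_pos: [0.6208, -0.1161, 0.1766]
ee_rot: [0.994, 0.107, -0.005, -0.003]
wrist_force: [2.2, -0.8, 0.4]
gripper_width: 0.0004
```

Emit:
apply_moves(
  moves=[0,-0.15,-0.15,0.1,0,0,-0.3,-0.3,0.2,0,0,-0.45,-0.45,0.3,0,0,-0.6,-0.55,0.3,0,0,-0.7,-0.6,0.3,0],
)

```text
t: 13.8
tool_pos: [0.4479, -0.2675, 0.2572]
ee_rot: [0.994, 0.108, 0.001, 0.0]
wrist_force: [0.0, -1.1, 0.5]
gripper_width: -0.0001
```

Emit:
apply_moves(
  moves=[0,0,0,0,0,0,0,0,0,0,0,0,0,0,0,0,0,0,0,0],
)

```text
t: 14.2
tool_pos: [0.4496, -0.2655, 0.255]
ee_rot: [0.994, 0.109, -0.0, -0.001]
wrist_force: [0.6, 0.3, -0.2]
gripper_width: -0.0002
```

```bash
python3 cell.py s13
python3 - <<'E'
from fr import *
for n in ('scene','top'):
    c=read_camera(n); save(c,n+'13'); X=pts(c); z=X[...,2]; F=(X[...,:2]-O)@np.stack([ex,ey],1)
    # black pin top and bar top
    m=(z>.109)&(z<.121)&(F[...,1]<-.14)&(F[...,1]>-.32)&(np.abs(F[...,0])<.15)
    if m.any():
        p=F[m].mean(0); d=p-[-.1,-.178]; print(n,'pin',p,m.sum(),'angle',np.arctan2(d[0],-d[1]),np.hypot(*d))
    m=(z>.092)&(z<.1015)&(F[...,1]<-.171)&(F[...,1]>-.2)&(F[...,0]>-.08)&(F[...,0]<.02)
    if m.sum()>10:
        k=np.polyfit(F[m][:,0],F[m][:,1],1); print(n,'bar slope angle',np.pi/2+np.arctan(k[0]),m.sum())
    X0=np.load(n+'1.npy'); 
    hsv=cv2.cvtColor(c['image'],cv2.COLOR_RGB2HSV); old=cv2.cvtColor(cv2.cvtColor(cv2.imread(f'pics/{n}1.png'),cv2.COLOR_BGR2RGB),cv2.COLOR_RGB2HSV)
    for nm,lo,hi in (('disc',(0,130,60),(13,255,255)),('ring',(14,140,40),(25,255,255))):
        for i in (old,hsv):
            mm=cv2.inRange(i,lo,hi); k,l,s,ce=cv2.connectedComponentsWithStats(mm); j=1+np.argmax(s[1:,4]); print(n,nm,ce[j].round(1),s[j,4])
E
```

```text
piston top mean frame (biased +0.0025x) [ 0.00818429 -0.0066053 ] 23
rim circ ((0.0017983423313125968, 0.000504417868796736), 0.05477476119995117) 368
plate y range [-0.16869123 -0.16330838 -0.15880052] 226
t 14.25 pos [ 0.4495 -0.2655  0.255 ] frame [-0.2309 -0.3607] yaw 12.51 F_frame [0.49 0.1  0.49] q [-0.66  0.05  0.12  1.65  0.    0.69] w -0.0001
scene pin [ 0.0272228  -0.17611639] 37 angle 1.5856008748096215 0.12723674754899975
scene bar slope angle 1.578687674966342 138
scene disc [355.7  11.7] 848
scene disc [387.9 243.5] 513
scene ring [343.2   6.5] 6
scene ring [366.5   1. ] 2
top pin [ 0.02330904 -0.17802029] 21 angle 1.570631783643405 0.12330904664624798
top bar slope angle 1.5693628824637806 153
top disc [145.7 185.6] 430
top disc [145.6 185.6] 430
top ring [382.5 192.2] 210
top ring [382.7 192.2] 209
```

View pics/scene13.png

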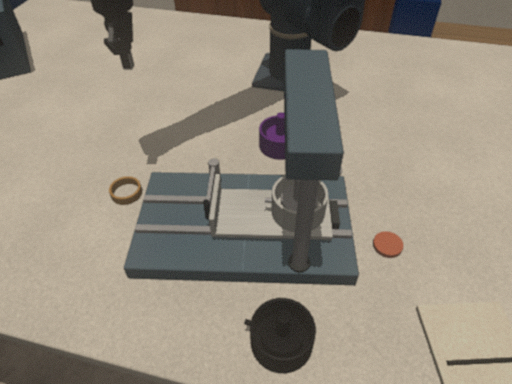

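View pics/top13.png

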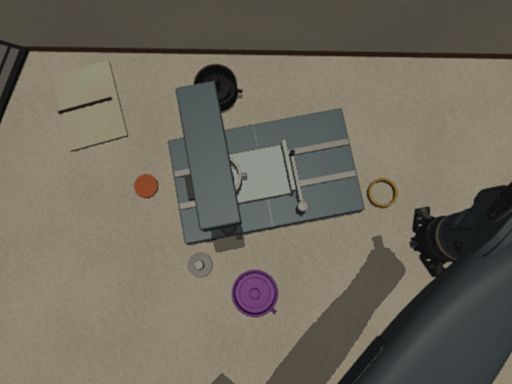

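The scene view shows the keeper bar lying across behind the plate, from its pivot at (212,165) to the pin at (207,208). The cell stands under the ram at (300,200). The ring, disc and cap are where they were, and the arm is clear.

```bash
python3 -c "
from bench import manip
print(manip.hand_in())"
```

```text
the job is handed in; nothing more can be done
None
```

I pushed the carriage by its end plate until it met its stop, then swung the keeper bar round onto its own stop and moved the arm clear. The job was handed in at about t = 14 s; it reports no verdict.

| Last check | Result |
|---|---|
| Carriage | Arm stalled at 10 N against the stop; end plate at its home position within about 2 mm |
| Cell | Upright by eye; rim centre within about 2 mm of the frame origin |
| Keeper | Arm stalled at 9 N; angle 1.571 and 1.569 rad from the top camera, 1.586 and 1.579 from the scene camera |
| Ring and disc | Moved 0.2 pixel or less in the top picture |
| Cap | Looks unmoved at (200,265) in the top picture; checked by eye only |

- **Camera disagreement:** the two cameras differ by 2–3 mm, which explains the keeper reading slightly past its stop in the scene view.
- **Failed checks:** in the scene picture the colour masks did not find the ring in either frame, and before the moves the disc mask caught the background. I used the top view for both. The piston-top reading, about (8, -7) mm, was off because the crosshead and column hide part of it, so I used the rim instead.

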